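# Return the scooped walnuts to the tilt-out bin

## Robot

A 6-joint arm with a two-finger parallel gripper is mounted at the origin on the work surface. World frame = base frame: x ahead of the robot, y to its left, z up, the work surface at z = 0. Lengths are in m, angles in rad, forces in N, time in s.
With the tool pointing down it reaches from about 0.375 to 0.9 m from the base axis. Payload 3.1 kg.
Tool frame: the origin (TCP) lies on the front face of the gripper's body, between the roots of the fingers; the fingertips stand 73 mm ahead of it and the grasp point (between the pads) lies 54 mm ahead of it (manip.tips_ahead is the distance from the TCP to the fingertips, in m); z points along the fingers, y is the line along which they close (so a half turn about z gives the same grasp; the last joint's range is limited). The gripper opens to 85 mm and grips with 20 to 120 N. Pads are 22 mm wide; open, the fingers measure 114 mm over their backs; the gripper's body (76 mm by 85 mm) begins 54 mm behind the grasp point. The pads swing forward as they close: fully open they stand 13 mm farther back than shut.
Start: joints at [-1.454, 0.527, 1.433, -0, 1.181, -0.178], TCP at [0.182, -0.598, 0.304] pointing down, gripper open.
Joint ranges: [-3.08, 3.08], [-0.75, 2.2], [0.22, 2.44], [-1.43, 4.57], [0, 2.65], [-2.85, 2.85]. Speed limits (rad/s): [2.79, 2.79, 3.14, 3.14, 3.14, 3.14].

## Interface

Orientations are given as a unit quaternion [x, y, z, w].
In Python, from station import sense, eyes, workorder, manip gives the robot as it stands.
- The arm moves only by the shell command python3 -m inch 'ROWS' [OPENING] [FORCE]. ROWS is JSON, a list of rows, each an object of numbers: "dx", "dy", "dz": the shift along the tool's x, y, z in cm; "wx", "wy", "wz": the turn, a rotation vector about the tool's x, y, z in degrees. In form: [{"dx": .., "dy": .., "dz": .., "wx": .., "wy": .., "wz": ..}, ...]. A call has 1 to 10 rows; each row shifts and turns the commanded pose from where the row before left it, along the tool's axes as they then stand; what a row does not reach is not made up. A row lasts 1/8 s, in which the tool goes at most 62.5 mm and 10.7 degrees, less where a joint would pass 70% of its speed; a pose out of reach is approached as far as the arm can. A call with a gripper value outside its range is refused whole. OPENING is the opening, from 0 (shut) to 1 (fully open), set as the call begins (- or left out, the last holds). The fingers move at their own pace and stop on an object; FORCE is the grip in N (left out, the last holds). Time passes only in rows, so rows that do not move let the fingers close. It gives the time, the measured TCP pose, the force, the opening and the grip force at its end, in the units of the state.
- sense(): the state, without advancing time (a new reading comes with each control period).
- eyes.snapshot(name): name is "side" or "top" or "wrist"; returns the picture (420x560x3 uint8, red, green, blue); there is no depth.
- eyes.camera_params(name): a dict with "fx", "fy", "cx", "cy" (pixels), "D" ([k1, k2, p1, p2, k3] as OpenCV has them; the pictures are not rectified), "rvec" (rotation vector, rad) and "tvec" (3), from world to camera coordinates, as OpenCV has them. Camera axes: x right, y down, z forward; pixel columns grow to the right and rows downward; lengths in m; the calibration is good to about 2 mm. A picture is of the moment at which its call begins: read the wrist's pose just before it. camera_params takes no time and is no camera call; for the wrist camera it gives the pose at the moment of the call.
- workorder.sign_off(): hands the job in; it is judged then, once.
The state is a dict: "t": time; "q": joint angles; "qd": joint speeds; "tau": joint torques, N m; "tcp_pos": TCP position; "tool_rot": TCP orientation; "force": force on the tool from outside, world axes, zero at the start; "ft_torque": the same for the moment, N m; "finger_gap": opening from 0.0 (shut) to 1.0 (fully open); "gripper_force": force on a finger pad.
Only numpy, scipy, OpenCV 4.12 (cv2) and the standard library are available. Lean on these libraries where they do the work, as an engineer would, in place of code of your own. Each camera call takes 0.05 s, during which the arm holds its last target. There are 200 camera calls.

## Task

Tilt the wooden bin well out of its case first, then pick up the loaded steel scoop by its handle, carry it level and tip all four walnuts into the bin, without spilling any on the ledge and without the fingers touching them. Then lay the empty scoop gently down flat, right way up, on the ledge, and leave the bin pushed fully shut with the walnuts inside. Leave everything else standing where it is.

Things in the scene. Friction and masses are not known exactly. Their poses are not given: they have to be found in the camera images.
- hopper (a joint): tilt angle of the wooden hopper in its case: 0 shut (front upright), about 0.65 rad fully out (stop). It tilts about a level hinge along its lower front edge, its top coming out along the case's -x. The hinge is stiff: it stays where it is left; moving it takes about 6 N at the lip. It may start slightly out.
- case_front (a point): middle of the front edge of the roof, at roof height (180 mm), of the tilt-out bin's fixed wooden case (150 deep, 240 wide, 180 high, open only at the front). Axes: x from its front to its back (the front looks along -x), y along its width, z up. The hopper's hinge line runs along y, 164 mm straight below this point.
- hopper_lip (a point): middle (mid-thickness) of the top edge of the hopper's light-wood front board, 12 thick, 240 wide, rising 200 from the hinge. Axes turn with the hopper: x inward, z up the board; its faces lie 6 mm to either side. Shut, its inner face is in line with the case's front and it stands 36 mm above the roof, so it can be hooked from behind, above the roof.
- hopper_in (a point): middle of the hopper's inner floor (102 deep in x, 184 wide), axes as the lip's; 12 mm above and 51 mm inward of the hinge. Back and side walls 102 mm high (sides 138 in the front 60). Fully out, its mouth opens upward in front of the case: 115 mm from the case's face to the board, whose top is then about 175 mm above the ledge and 125 mm out from the face.
- scoop_grip (a point): flat stainless steel scoop (0.22 kg): this point is on its handle, 85 mm behind the middle of its blade, at mid-height of the handle (38 mm above the scoop's underside). Handle: straight level bar 22 wide (y), 22 high, from 57 to 170 mm behind the blade's middle. Axes: x from handle to the open mouth, y across, z up.
- scoop_mouth (a point): middle of the scoop's open front edge, on the upper face of its floor (3 mm above its underside), 137.5 mm ahead of scoop_grip and 35 below it; axes the same. The blade is 105 long, 90 wide, with walls 30 mm high at the sides and back, none at the mouth. The scoop starts flat on the ledge with the walnuts on it.
- scoop_load (a point): middle of the upper face of the scoop's floor, 52.5 mm behind the mouth; axes as scoop_grip's.
- walnut1: a whole walnut (rigid, 32 wide, 34 high, 16 g, slightly flat at one end so that it stands; origin at the flat end, 16 mm from its centre along its own z), one of four on the scoop. It stays put on a slope of up to about 15 degrees, starts to roll or slide beyond that, and comes off freely at 40 to 45 degrees.
- walnut2: a whole walnut (rigid, 32 wide, 34 high, 16 g, slightly flat at one end so that it stands; origin at the flat end, 16 mm from its centre along its own z), one of four on the scoop. It stays put on a slope of up to about 15 degrees, starts to roll or slide beyond that, and comes off freely at 40 to 45 degrees.
- walnut3: a whole walnut (rigid, 32 wide, 34 high, 16 g, slightly flat at one end so that it stands; origin at the flat end, 16 mm from its centre along its own z), one of four on the scoop. It stays put on a slope of up to about 15 degrees, starts to roll or slide beyond that, and comes off freely at 40 to 45 degrees.
- walnut4: a whole walnut (rigid, 32 wide, 34 high, 16 g, slightly flat at one end so that it stands; origin at the flat end, 16 mm from its centre along its own z), one of four on the scoop. It stays put on a slope of up to about 15 degrees, starts to roll or slide beyond that, and comes off freely at 40 to 45 degrees.
- table: the whitewashed ledge, top at height 0. Fixed things stand along its back, out of the way (beyond 0.73 m from the robot): a green lidded seed bin (225 high, back left), a small saucer (25 high, left) and a steel feeder stand (250 high, back right). Origin: middle of its top
- scoop: the scoop; origin under the middle of its blade, axes as scoop_grip's
- saucer_big: terracotta saucer, 150 across, 30 high, bystander; origin under its centre. It lies on the other side of the bin from the scoop.
- mug: blue mug, 82 across without its handle, 95 high, bystander; origin under its centre
- bottle: closed glass bottle, 72 across, 220 high, bystander; origin under its centre
- funnel: aluminium funnel standing mouth down, 100 across, 110 high, bystander; origin under its centre
- tin: closed tin, 74 across, 110 high, bystander; origin under its centre
- brush: small hand brush lying flat on the ledge in front of the bin, about 180 long, bystander
Things that resemble listed ones, but are neither listed nor needed, are in the scene too. What is shaped like the scoop but red is not meant.

How it is judged:
On the way, in this order (a step that is already met when the one before it is completed fails the run):
1. the bin is tilted well out (over 0.45 rad) (value of joint hopper above 0.45 rad), for 0.2 s.
2. the scoop is lifted 60 mm or more with all four walnuts on it (height (world z) of scoop_load above 0.06 m and distance between each of walnut1, walnut2, walnut3, walnut4 and scoop_load below 0.075 m), for 0.2 s.
3. all four walnuts lie in the tilted-out bin (x of walnut1 in the frame of hopper_in between -0.056 and 0.056 m and y of walnut1 in the frame of hopper_in between -0.1 and 0.1 m and z of walnut1 in the frame of hopper_in between -0.006 and 0.11 m and x of walnut2 in the frame of hopper_in between -0.056 and 0.056 m and y of walnut2 in the frame of hopper_in between -0.1 and 0.1 m and z of walnut2 in the frame of hopper_in between -0.006 and 0.11 m and x of walnut3 in the frame of hopper_in between -0.056 and 0.056 m and y of walnut3 in the frame of hopper_in between -0.1 and 0.1 m and z of walnut3 in the frame of hopper_in between -0.006 and 0.11 m and x of walnut4 in the frame of hopper_in between -0.056 and 0.056 m and y of walnut4 in the frame of hopper_in between -0.1 and 0.1 m and z of walnut4 in the frame of hopper_in between -0.006 and 0.11 m and value of joint hopper above 0.3 rad), for 0.2 s.
At the end, for the whole second after the job is handed in: All four walnuts lie inside the hopper, the hopper is shut to within 0.06 rad, and the scoop lies flat (within 0.12 rad), right way up and at rest on the ledge (x of walnut1 in the frame of hopper_in between -0.056 and 0.056 m and y of walnut1 in the frame of hopper_in between -0.1 and 0.1 m and z of walnut1 in the frame of hopper_in between -0.006 and 0.11 m and x of walnut2 in the frame of hopper_in between -0.056 and 0.056 m and y of walnut2 in the frame of hopper_in between -0.1 and 0.1 m and z of walnut2 in the frame of hopper_in between -0.006 and 0.11 m and x of walnut3 in the frame of hopper_in between -0.056 and 0.056 m and y of walnut3 in the frame of hopper_in between -0.1 and 0.1 m and z of walnut3 in the frame of hopper_in between -0.006 and 0.11 m and x of walnut4 in the frame of hopper_in between -0.056 and 0.056 m and y of walnut4 in the frame of hopper_in between -0.1 and 0.1 m and z of walnut4 in the frame of hopper_in between -0.006 and 0.11 m and value of joint hopper below 0.06 rad and angle between scoop's own z axis and vertical below 0.12 rad and height (world z) of scoop between -0.005 and 0.008 m and linear speed of scoop below 0.02 m/s and velocity of joint hopper between -0.05 and 0.05 rad/s); the robot touches nothing.
It fails at once if a walnut falls on the ledge (contact force between any of walnut1, walnut2, walnut3, walnut4 and table above 0.05 N).
It fails at once if the fingers touch a walnut (contact force between any of walnut1, walnut2, walnut3, walnut4 and the fingers above 0.3 N).
It fails at once if the scoop is tilted over 0.35 rad with a walnut on it while its mouth is more than 0.2 m from the bin's lip or roof edge (angle between scoop's own z axis and vertical above 0.35 rad and horizontal distance between scoop_mouth and case_front above 0.2 m and horizontal distance between scoop_mouth and hopper_lip above 0.2 m and distance between any of walnut1, walnut2, walnut3, walnut4 and scoop_load below 0.075 m).
It fails at once if the scoop is dropped or flung (faster than 1 m/s) (linear speed of scoop above 1 m/s).
It fails at once if a bystander is moved more than 30 mm or knocked over (distance of any of saucer_big, mug, bottle, funnel, tin, brush from where it was at the start of the episode above 0.03 m or angle between any of saucer_big, mug, bottle, funnel, tin, brush's own z axis and vertical above 0.4 rad).
It also fails if it takes over 72 s, if anything falls off the work surface, if the arm or the gripper's body presses on something with over 40 N, if the wrist force passes 120 N, or if a joint passes its speed limit or range.

## Working session

There is one attempt and no reset: what is moved stays moved. The work goes in short steps, Python scripts to look and compute and a shell command to move; the robot and the scene stay as the last step left them, time stands still between calls to the robot, and variables do not carry over. Pictures are saved under pics/ and viewed, at most 10 in all, crops included, and the job is handed in when it is done.

```bash
mkdir -p pics; ls
python3 - <<'E'
from station import sense, eyes, manip
import cv2,numpy as np
print(sense())
for n in ("side","top"):
    im=eyes.snapshot(n); cv2.imwrite(f"pics/{n}0.png",cv2.cvtColor(im,cv2.COLOR_RGB2BGR))
    p=eyes.camera_params(n);print(n,p); R=cv2.Rodrigues(np.array(p['rvec'],float))[0]; print(-R.T@np.array(p['tvec']).ravel())
E
```

```text
pics
{'t': 0.0, 'q': array([-1.45449846e+00,  5.28447545e-01,  1.43389358e+00,  8.77501433e-06,
        1.18138492e+00, -1.78502442e-01]), 'qd': array([-1.00310616e-03,  7.73516822e-06,  5.78643576e-04,  1.46416140e-04,
        1.34829572e-03, -6.44282056e-05]), 'tau': array([ 1.47339539e-03, -4.42339897e+01, -1.78026956e+01, -1.78481073e-04,
        8.29790777e-03,  5.80017826e-06]), 'tcp_pos': array([ 0.18155623, -0.59747033,  0.30294766]), 'tool_rot': array([ 9.89155934e-01,  1.46865245e-01,  3.72265520e-05, -1.06605177e-03]), 'force': array([-0.235584  , -0.35710924,  0.29865118]), 'ft_torque': array([-0.01107274,  0.03449773, -0.00307324]), 'gripper_force': 0.0, 'finger_gap': 1.000439125874596}
side {'fx': 463.0104642776693, 'fy': 463.0104642776693, 'cx': 286.48558589670245, 'cy': 213.32690155292144, 'D': array([-0.02625314,  0.        ,  0.        ,  0.        ,  0.        ]), 'rvec': array([ 0.90964605, -2.58482062,  0.99186279]), 'tvec': array([0.37891913, 0.34127689, 1.54824316])}
[-0.1776905   0.85241892  1.37801109]
top {'fx': 415.70700831253, 'fy': 415.70700831253, 'cx': 285.03868207167017, 'cy': 213.74132985855832, 'D': array([0.00191555, 0.        , 0.        , 0.        , 0.        ]), 'rvec': array([ 2.13191404, -2.16685393,  0.13011503]), 'tvec': array([-0.00441492,  0.51602417,  1.4278172 ])}
[ 0.32561505 -0.02523484  1.48266666]
```

View pics/side0.png

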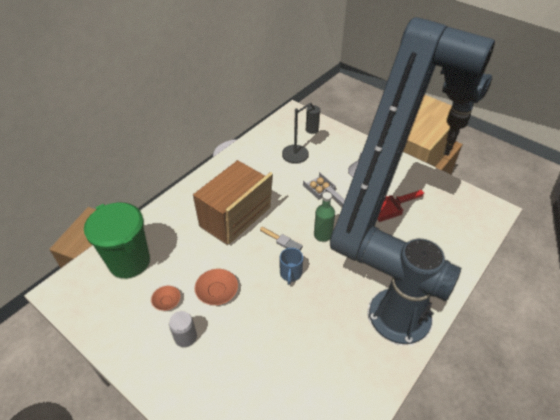

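View pics/top0.png

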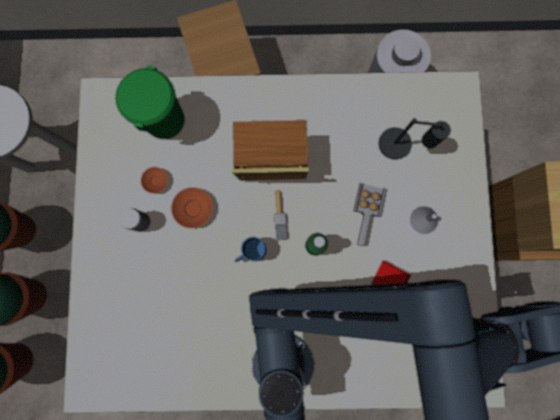

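The side view shows the case at about (235,200), the lip along (230,237)-(272,180) and the scoop at about (325,188). In the top view, the case roof is at (234-308,122-165), the scoop blade at (370,198), the handle end at (363,243), the bottle at (317,243), the funnel at (424,220) and the brush at (280,215). I'll enlarge the central area of both views to measure more accurately.

```bash
cat > h.py <<'E'
import numpy as np, cv2
from scipy.spatial.transform import Rotation as Ro
def cam(p):
    K=np.array([[p['fx'],0,p['cx']],[0,p['fy'],p['cy']],[0,0,1.]]); return K,np.array(p['D'],float),np.array(p['rvec'],float),np.array(p['tvec'],float)
def ray(p,uv):
    K,D,r,t=cam(p); R=cv2.Rodrigues(r)[0]; n=cv2.undistortPoints(np.array([[uv]],float),K,D)[0,0]
    return -R.T@t, R.T@np.array([*n,1.])
def atz(p,uv,z):
    o,d=ray(p,uv); return o+d*(z-o[2])/d[2]
def tri(*obs):
    A=np.zeros((3,3));b=np.zeros(3)
    for p,uv in obs:
        o,d=ray(p,uv); d=d/np.linalg.norm(d); M=np.eye(3)-np.outer(d,d); A+=M;b+=M@o
    return np.linalg.solve(A,b)
def proj(p,X):
    K,D,r,t=cam(p); return cv2.projectPoints(np.array(X,float).reshape(-1,1,3),r,t,K,D)[0].reshape(-1,2)
E
python3 - <<'E'
import cv2
a=cv2.imread('pics/top0.png')[105:275,222:452]; b=cv2.imread('pics/side0.png')[150:290,180:365]
cv2.imwrite('pics/topc.png',cv2.resize(a,None,fx=3.4,fy=3.4,interpolation=cv2.INTER_CUBIC))
cv2.imwrite('pics/sidec.png',cv2.resize(b,None,fx=4.2,fy=4.2,interpolation=cv2.INTER_CUBIC))
E
```

```text
(no output)
```

View pics/topc.png

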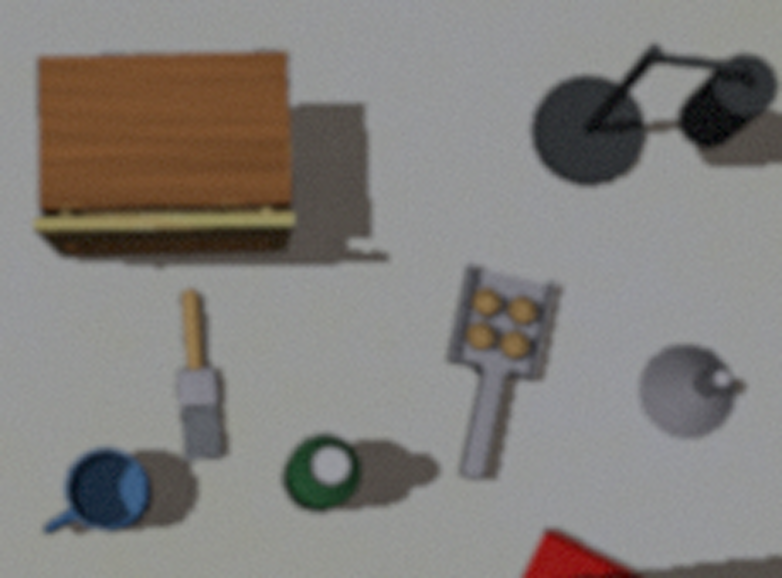

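View pics/sidec.png

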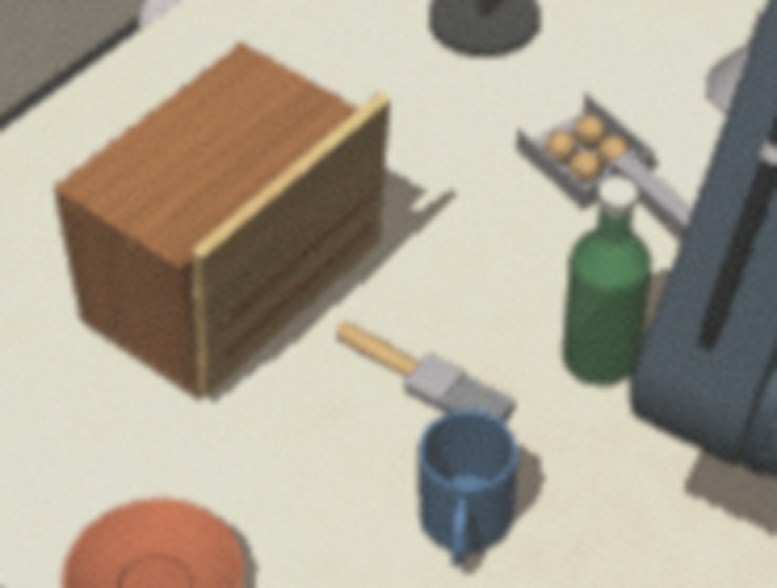

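The top crop shows:
- Lip band: (36,226) to (295,219).
- Roof front edge: (40,208) to (292,206).
- Scoop: mouth corners (472,264) and (560,285), back corners (450,361) and (541,380), handle end (475,476).

The side crop shows lip corners (197,248) and (383,98), scoop mouth wall tips (520,132) and (588,96), and the back wall right corner at about (655,157).

Run:
```python
from h import *; from station import eyes
T=eyes.camera_params('top');S=eyes.camera_params('side'); np.set_printoptions(precision=4,suppress=True)
t=lambda u,v:(u/3.4+222,v/3.4+105); s=lambda u,v:(u/4.2+180,v/4.2+150)
print('lip L',tri((T,t(37,226)),(S,s(198,247)))); print('lip R',tri((T,t(295,219)),(S,s(385,97))))
print('roof backL',tri((T,t(38,57)),(S,s(56,190))),'roof backR',tri((T,t(288,52)),(S,s(243,44))))
for n,p in (('roof frontL',(41,209)),('frontR',(292,206)),('roof bL',(38,57)),('bR',(288,52))): print(n,atz(T,t(*p),.18))
for n,p,z in (('mouthL',(472,264),.033),('mouthR',(560,285),.033),('backL',(450,361),.033),('backR',(541,380),.033),('hend',(475,476),.049),('hend L',(460,474),.049),('hendR',(490,477),.049)): print(n,atz(T,t(*p),z))
print('tips tri',tri((T,t(472,264)),(S,s(520,132))),tri((T,t(560,285)),(S,s(588,96))))
for n,p,q in (('nutFL',(486,302),(561,144)),('nutFR',(522,311),(590,128)),('nBL',(482,337),(586,163)),('nBR',(516,346),(613,149))): print(n,tri((T,t(*p)),(S,s(*q))))
for n,p,z in (('funnel',(688,391),0.02),('bottle',(320,475),.05),('brushtip',(190,292),.01),('brushend',(207,457),.01),('mug',(108,488),.09)):print(n,atz(T,t(*p),z))
```

```text
lip L [0.6272 0.146  0.2195]
lip R [ 0.6306 -0.0912  0.2101]
roof backL [0.8005 0.1492 0.1765] roof backR [ 0.802  -0.0904  0.1762]
roof frontL [0.6526 0.1473 0.18  ]
frontR [ 0.6512 -0.0897  0.18  ]
roof bL [0.8018 0.1503 0.18  ]
bR [ 0.8022 -0.0893  0.18  ]
mouthL [ 0.6226 -0.2832  0.033 ]
mouthR [ 0.5987 -0.3736  0.033 ]
backL [ 0.5209 -0.2565  0.033 ]
backR [ 0.4996 -0.3493  0.033 ]
hend [ 0.401  -0.2748  0.049 ]
hend L [ 0.4033 -0.2597  0.049 ]
hendR [ 0.3998 -0.2899  0.049 ]
tips tri [ 0.6223 -0.2854  0.0259] [ 0.6014 -0.3764  0.0204]
nutFL [ 0.5818 -0.2988  0.0241]
nutFR [ 0.5721 -0.3356  0.0242]
nBL [ 0.5456 -0.2925  0.0251]
nBR [ 0.5366 -0.3274  0.023 ]
funnel [ 0.4871 -0.5039  0.02  ]
bottle [ 0.4045 -0.1182  0.05  ]
brushtip [0.6024 0.0119 0.01  ]
brushend [ 0.4274 -0.0035  0.01  ]
mug [0.3929 0.0931 0.09  ]
```

The case front is at x≈0.652, y≈0.029, and its axes line up with the world. The hopper starts about 0.085 rad out. The scoop has a yaw of about -14.2°, with its grip at (0.478,-0.295). The measured sizes agree with the text: depth 150, width 239, lip z≈0.215. I'll go above the roof behind the lip with the fingers shut.

```bash
cat > go.py <<'E'
# usage: go.py x y z yaw pitch(deg; + = mouth down) : total shift in tool axes (cm) and rotvec (deg)
import sys; from h import *; from station import sense
s=sense(); R0=Ro.from_quat(s['tool_rot']); a=list(map(float,sys.argv[1:]))
R1=Ro.from_euler('z',a[3],degrees=True)*Ro.from_euler('y',a[4],degrees=True)*Ro.from_euler('x',180,degrees=True)
d=np.array(a[:3])-s['tcp_pos']
np.set_printoptions(precision=2,suppress=True)
print('t',round(s['t'],2),'tcp',s['tcp_pos']*100,'rotvec',np.degrees((R0.inv()*R1).as_rotvec()),'shift now-axes',R0.inv().apply(d)*100,'end-axes',R1.inv().apply(d)*100,'F',s['force'],'gap',s['finger_gap'],'q',s['q'])
E
python3 -m inch '[{"wz":8.5},{"wz":8.5}]' 0; python3 go.py .667 .029 .34 0 0
```

```text
t 0.1 tcp [ 18.16 -59.75  30.3 ] rotvec [-0.11 -0.01 16.89] shift now-axes [ 64.65 -45.85  -3.58] end-axes [ 48.54 -62.65  -3.7 ] F [-0.33 -0.51  0.64] gap 0.999663187253537 q [-1.45  0.53  1.43  0.    1.18 -0.18]invalid input at $[0]: expected keys dx, dy, dz, wx, wy, wz
```

All six keys are required in every row.

```bash
python3 -m inch '[{"dx":0,"dy":0,"dz":-2,"wx":0,"wy":0,"wz":8.5},{"dx":0,"dy":0,"dz":-2,"wx":0,"wy":0,"wz":8.4},{"dx":3.2,"dy":-4.2,"dz":0,"wx":0,"wy":0,"wz":0},{"dx":3.2,"dy":-4.2,"dz":0,"wx":0,"wy":0,"wz":0},{"dx":3.2,"dy":-4.2,"dz":0,"wx":0,"wy":0,"wz":0},{"dx":3.2,"dy":-4.2,"dz":0,"wx":0,"wy":0,"wz":0},{"dx":3.2,"dy":-4.2,"dz":0,"wx":0,"wy":0,"wz":0},{"dx":3.2,"dy":-4.2,"dz":0,"wx":0,"wy":0,"wz":0},{"dx":3.2,"dy":-4.2,"dz":0,"wx":0,"wy":0,"wz":0},{"dx":3.2,"dy":-4.2,"dz":0,"wx":0,"wy":0,"wz":0}]' 0; python3 go.py .667 .029 .34 0 0
```

```text
t: 1.35
tcp_pos: [0.4384, -0.2605, 0.3437]
tool_rot: [1.0, -0.0, -0.0, -0.0]
force: [0.2, -0.4, 0.2]
finger_gap: 0.003
gripper_force: 0.0
t 1.35 tcp [ 43.84 -26.05  34.37] rotvec [-0.02  0.02 -0.02] shift now-axes [ 22.85 -28.96   0.37] end-axes [ 22.86 -28.95   0.37] F [ 0.16 -0.4   0.24] gap 0.0031435706400796673 q [-0.76  0.32  1.67 -0.    1.15  0.82]
```

```bash
python3 -m inch '[{"dx":3.3,"dy":-4.2,"dz":0,"wx":0,"wy":0,"wz":0},{"dx":3.3,"dy":-4.2,"dz":0,"wx":0,"wy":0,"wz":0},{"dx":3.3,"dy":-4.2,"dz":0,"wx":0,"wy":0,"wz":0},{"dx":3.3,"dy":-4.2,"dz":0,"wx":0,"wy":0,"wz":0},{"dx":3.3,"dy":-4.2,"dz":0,"wx":0,"wy":0,"wz":0},{"dx":3,"dy":-4,"dz":0,"wx":0,"wy":0,"wz":0},{"dx":0,"dy":0,"dz":0,"wx":0,"wy":0,"wz":0},{"dx":0,"dy":0,"dz":0,"wx":0,"wy":0,"wz":0}]'; python3 go.py .667 .029 .268 0 0
```

```text
t: 2.35
tcp_pos: [0.6321, -0.0122, 0.3432]
tool_rot: [1.0, 0.0, -0.001, 0.0]
force: [-0.2, -0.3, 0.2]
finger_gap: -0.003
gripper_force: 0.0
t 2.35 tcp [63.21 -1.22 34.32] rotvec [0.01 0.12 0.02] shift now-axes [ 3.51 -4.12  7.51] end-axes [ 3.49 -4.12  7.52] F [-0.16 -0.31  0.21] gap -0.0030396633278129775 q [-0.2   0.5   1.37 -0.    1.28  1.38]
```

```bash
python3 -m inch '[{"dx":3.5,"dy":-4.1,"dz":0,"wx":0,"wy":0,"wz":0},{"dx":0,"dy":0,"dz":2,"wx":0,"wy":0,"wz":0},{"dx":0,"dy":0,"dz":2,"wx":0,"wy":0,"wz":0},{"dx":0,"dy":0,"dz":2,"wx":0,"wy":0,"wz":0},{"dx":0,"dy":0,"dz":1.4,"wx":0,"wy":0,"wz":0},{"dx":0,"dy":0,"dz":0,"wx":0,"wy":0,"wz":0}]'; python3 go.py .667 .029 .268 0 0
```

```text
t: 3.1
tcp_pos: [0.6668, 0.0279, 0.2687]
tool_rot: [1.0, -0.001, -0.002, -0.0]
force: [-0.5, -0.8, -0.0]
finger_gap: -0.001
gripper_force: 0.0
t 3.1 tcp [66.68  2.79 26.87] rotvec [-0.01  0.17 -0.1 ] shift now-axes [ 0.02 -0.11  0.07] end-axes [ 0.02 -0.11  0.07] F [-0.49 -0.8  -0.02] gap -0.0009088663451772472 q [-0.13  0.62  1.35 -0.    1.17  1.45]
```

```bash
python3 -m inch '[{"dx":-1.3,"dy":0,"dz":0,"wx":0,"wy":0,"wz":0},{"dx":-1.3,"dy":0,"dz":0,"wx":0,"wy":0,"wz":0},{"dx":-1.3,"dy":0,"dz":0.4,"wx":0,"wy":0,"wz":0},{"dx":-1.3,"dy":0,"dz":0.6,"wx":0,"wy":0,"wz":0},{"dx":-1.3,"dy":0,"dz":0.6,"wx":0,"wy":0,"wz":0},{"dx":-1.3,"dy":0,"dz":0.6,"wx":0,"wy":0,"wz":0},{"dx":-1.2,"dy":0,"dz":0.6,"wx":0,"wy":0,"wz":0},{"dx":-1,"dy":0,"dz":0.6,"wx":0,"wy":0,"wz":0},{"dx":0,"dy":0,"dz":0,"wx":0,"wy":0,"wz":0}]'
python3 - <<'E'
from station import eyes; import cv2
b=cv2.cvtColor(eyes.snapshot('side'),cv2.COLOR_RGB2BGR)[130:290,160:370]
cv2.imwrite('pics/s2.png',cv2.resize(b,None,fx=3.6,fy=3.6,interpolation=cv2.INTER_CUBIC))
E
python3 go.py .57 .029 .233 0 0
```

```text
t: 4.22
tcp_pos: [0.5658, 0.0292, 0.2351]
tool_rot: [1.0, -0.0, -0.002, -0.0]
force: [0.1, -0.3, -0.2]
finger_gap: -0.003
gripper_force: 0.0
t 4.28 tcp [56.62  2.92 23.51] rotvec [-0.05  0.22 -0.03] shift now-axes [0.38 0.02 0.2 ] end-axes [0.38 0.02 0.21] F [ 0.18 -0.02  0.28] gap 0.0030633485838981503 q [-0.15  0.54  1.64  0.    0.96  1.43]
```

View pics/s2.png

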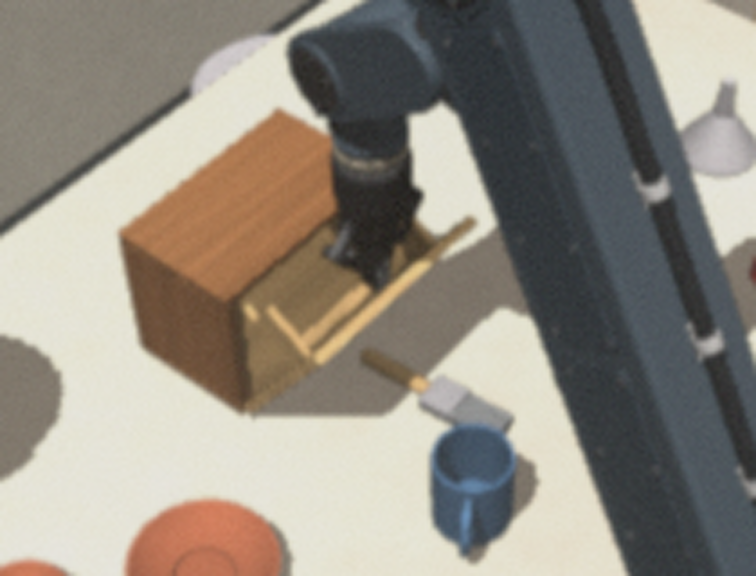

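The hopper is well out. The near lip corner is at crop (318,360), and the fingers are free inside the board. Next I compute the angle, then retreat up and go above the scoop handle with the gripper open.

```bash
python3 - <<'E'
from h import *; from station import eyes
o,d=ray(eyes.camera_params('side'),(318/3.6+160,360/3.6+130)); print(o+d*(.149-o[1])/d[1])
E
python3 -m inch '[{"dx":1,"dy":0,"dz":-3,"wx":0,"wy":0,"wz":0},{"dx":0,"dy":0,"dz":-4,"wx":0,"wy":0,"wz":0},{"dx":0,"dy":0,"dz":-4,"wx":0,"wy":0,"wz":0},{"dx":-1.5,"dy":5,"dz":0,"wx":0,"wy":0,"wz":0},{"dx":-1.5,"dy":5,"dz":0,"wx":0,"wy":0,"wz":0},{"dx":-1.5,"dy":5,"dz":0,"wx":0,"wy":0,"wz":0},{"dx":-1.5,"dy":5,"dz":0,"wx":0,"wy":0,"wz":0},{"dx":-1.5,"dy":5,"dz":0,"wx":0,"wy":0,"wz":7},{"dx":0,"dy":5,"dz":0,"wx":0,"wy":0,"wz":7.2},{"dx":0,"dy":0,"dz":0,"wx":0,"wy":0,"wz":0}]' 1; python3 go.py .478 -.295 .25 -14.2 0
```

```text
[0.53164953 0.149      0.18286353]
t: 5.52
tcp_pos: [0.4959, -0.2739, 0.3449]
tool_rot: [0.992, -0.126, -0.001, -0.0]
force: [0.1, 0.3, 0.1]
finger_gap: 0.997
gripper_force: 0.0
t 5.53 tcp [ 49.59 -27.39  34.49] rotvec [-0.02  0.08 -0.3 ] shift now-axes [-1.19  2.49  9.49] end-axes [-1.22  2.49  9.49] F [0.09 0.25 0.08] gap 0.9970458416260355 q [-0.7   0.4   1.53 -0.    1.21  1.12]
```

```bash
cat > w.py <<'E'
import sys,pickle,cv2; from station import eyes
p=eyes.camera_params('wrist'); im=eyes.snapshot('wrist'); n=sys.argv[1]
cv2.imwrite(f'pics/{n}.png',cv2.cvtColor(im,cv2.COLOR_RGB2BGR)); pickle.dump(p,open(f'{n}.pkl','wb'))
E
python3 w.py w1; python3 -m inch '[{"dx":-1.2,"dy":2.5,"dz":5,"wx":0,"wy":0,"wz":-0.3},{"dx":0,"dy":0,"dz":2,"wx":0,"wy":0,"wz":0},{"dx":0,"dy":0,"dz":0,"wx":0,"wy":0,"wz":0},{"dx":0,"dy":0,"dz":0,"wx":0,"wy":0,"wz":0}]'; python3 w.py w2
```

```text
t: 6.08
tcp_pos: [0.4795, -0.2912, 0.2766]
tool_rot: [0.993, -0.12, 0.0, 0.0]
force: [-0.2, -0.1, 0.5]
finger_gap: 1.001
gripper_force: 0.0
```

View pics/w1.png

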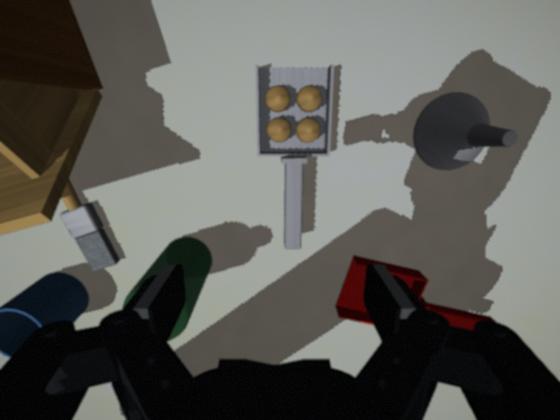

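View pics/w2.png

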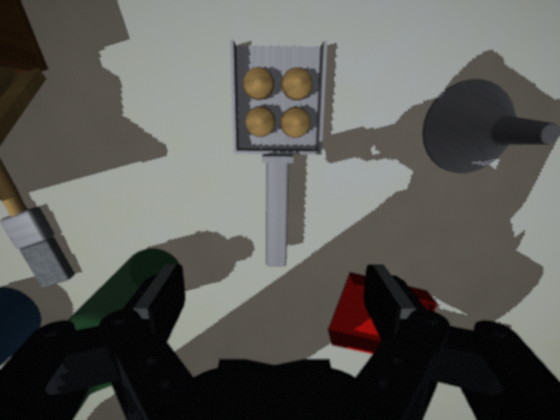

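W1 shows the handle running from (294,160) to (292,248), with mouth wall tips at (258,66) and (340,66). W2 shows the handle from (278,158) to (276,266), with tips at (234,41) and (326,42). All four nuts are on the blade.

```bash
python3 - <<'E'
from h import *; import pickle
a,b=[pickle.load(open(f'w{i}.pkl','rb')) for i in (1,2)]; np.set_printoptions(precision=4,suppress=True)
for n,p,q,z in (('hend',(292,248),(276,266),.049),('hfront',(294,162),(278,161),.049),('mL',(258,66),(234,41),.033),('mR',(340,66),(326,42),.033),('backL',(258,154),(234,151),.033),('backR',(329,154),(321,152),.033)):
    print(n,tri((a,p),(b,q)),atz(a,p,z),atz(b,q,z))
u=(atz(b,(278,161),.049)-atz(b,(276,266),.049)); print(np.degrees(np.arctan2(u[1],u[0])))
E
python3 go.py .478 -.295 .092 -14.2 0
```

```text
hend [ 0.4046 -0.274   0.0513] [ 0.4041 -0.2735  0.049 ] [ 0.4028 -0.2741  0.049 ]
hfront [ 0.5086 -0.3021  0.0335] [ 0.5111 -0.3017  0.049 ] [ 0.5109 -0.3025  0.049 ]
mL [ 0.6258 -0.2884  0.0288] [ 0.6249 -0.2881  0.033 ] [ 0.625 -0.289  0.033]
mR [ 0.5955 -0.3619  0.0923] [ 0.6017 -0.3783  0.033 ] [ 0.6041 -0.3706  0.033 ]
backL [ 0.5291 -0.2617  0.033 ] [ 0.5291 -0.2617  0.033 ] [ 0.529  -0.2617  0.033 ]
backR [ 0.5053 -0.3477  0.0204] [ 0.5073 -0.346   0.033 ] [ 0.5071 -0.3462  0.033 ]
-14.744779964805993
t 6.12 tcp [ 47.97 -29.15  27.7 ] rotvec [ 0.04 -0.1   0.38] shift now-axes [-0.11  0.37 18.5 ] end-axes [-0.08  0.38 18.5 ] F [ 0.54 -0.44  0.38] gap 1.001023939502304 q [-0.75  0.48  1.62  0.    1.04  1.07]
```

```bash
python3 -m inch '[{"dx":0.8,"dy":0.2,"dz":2,"wx":0,"wy":0,"wz":0.6},{"dx":0,"dy":0,"dz":4,"wx":0,"wy":0,"wz":0},{"dx":0,"dy":0,"dz":4,"wx":0,"wy":0,"wz":0},{"dx":0,"dy":0,"dz":3,"wx":0,"wy":0,"wz":0},{"dx":0,"dy":0,"dz":2,"wx":0,"wy":0,"wz":0},{"dx":0,"dy":0,"dz":0,"wx":0,"wy":0,"wz":0},{"dx":0,"dy":0,"dz":0,"wx":0,"wy":0,"wz":0}]'; python3 w.py w3; python3 go.py .487 -.295 .090 -14.5 0
```

```text
t: 7.0
tcp_pos: [0.4867, -0.2961, 0.1262]
tool_rot: [0.992, -0.126, 0.0, 0.0]
force: [0.7, -0.5, -0.7]
finger_gap: 1.0
gripper_force: 0.0
t 7.05 tcp [ 48.68 -29.63  12.67] rotvec [ 0.05 -0.1  -0.  ] shift now-axes [-0.01 -0.13  3.67] end-axes [-0.01 -0.13  3.67] F [-0.61 -1.02  0.05] gap 0.9941684293880344 q [-0.74  0.71  1.7   0.    0.72  1.08]
```

View pics/w3.png

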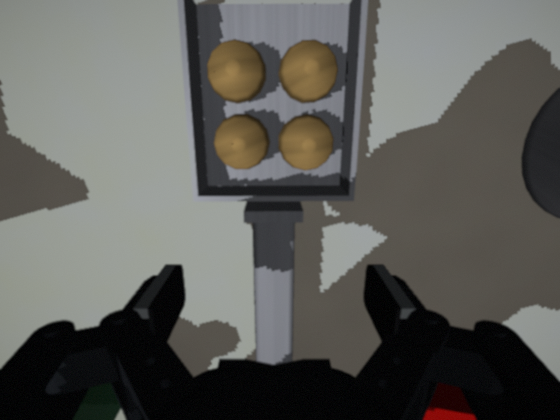

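The handle is centred between the fingers at column 273, against a finger midpoint of 275. The fingers are well behind the back wall at row 195. I'll lower and close.

```bash
python3 -m inch '[{"dx":0,"dy":-0.1,"dz":1.8,"wx":0,"wy":0,"wz":0},{"dx":0,"dy":0,"dz":1.8,"wx":0,"wy":0,"wz":0},{"dx":0,"dy":0,"dz":0,"wx":0,"wy":0,"wz":0},{"dx":0,"dy":0,"dz":0,"wx":0,"wy":0,"wz":0}]'; python3 -m inch '[{"dx":0,"dy":0,"dz":0,"wx":0,"wy":0,"wz":0},{"dx":0,"dy":0,"dz":0,"wx":0,"wy":0,"wz":0},{"dx":0,"dy":0,"dz":0,"wx":0,"wy":0,"wz":0},{"dx":0,"dy":0,"dz":0,"wx":0,"wy":0,"wz":0},{"dx":0,"dy":0,"dz":0,"wx":0,"wy":0,"wz":0},{"dx":0,"dy":0,"dz":0,"wx":0,"wy":0,"wz":0},{"dx":0,"dy":0,"dz":0,"wx":0,"wy":0,"wz":0},{"dx":0,"dy":0,"dz":0,"wx":0,"wy":0,"wz":0}]' 0 110;  python3 go.py .487 -.295 .090 -14.5 0
```

```text
t: 7.55
tcp_pos: [0.4863, -0.2948, 0.0895]
tool_rot: [0.992, -0.126, -0.0, -0.0]
force: [0.2, -0.1, 0.7]
finger_gap: 0.997
gripper_force: 0.0
t: 8.55
tcp_pos: [0.4864, -0.295, 0.0905]
tool_rot: [0.992, -0.126, 0.0, 0.0]
force: [-0.9, 1.3, 6.4]
finger_gap: 0.238
gripper_force: 107.6
t 8.55 tcp [ 48.64 -29.5    9.05] rotvec [ 0.02 -0.02 -0.02] shift now-axes [ 0.06 -0.02  0.05] end-axes [ 0.06 -0.02  0.05] F [-0.93  1.33  6.36] gap 0.23796639984365636 q [-0.74  0.77  1.72 -0.    0.65  1.08]
```

```bash
python3 -m inch '[{"dx":0,"dy":0,"dz":-0.3,"wx":0,"wy":0,"wz":0},{"dx":0,"dy":0,"dz":-0.6,"wx":0,"wy":0,"wz":0},{"dx":0,"dy":0,"dz":-0.9,"wx":0,"wy":0,"wz":0},{"dx":0,"dy":0,"dz":-1.2,"wx":0,"wy":0,"wz":0},{"dx":0,"dy":0,"dz":-1.2,"wx":0,"wy":0,"wz":0},{"dx":0,"dy":0,"dz":-1.2,"wx":0,"wy":0,"wz":0},{"dx":0,"dy":0,"dz":-1.2,"wx":0,"wy":0,"wz":0},{"dx":0,"dy":0,"dz":-0.9,"wx":0,"wy":0,"wz":0},{"dx":0,"dy":0,"dz":-0.5,"wx":0,"wy":0,"wz":0},{"dx":0,"dy":0,"dz":0,"wx":0,"wy":0,"wz":0}]'; python3 w.py w4; python3 go.py .487 -.295 .34 -14.5 0
```

```text
t: 9.8
tcp_pos: [0.4864, -0.2949, 0.1702]
tool_rot: [0.992, -0.126, 0.0, 0.0]
force: [0.0, 0.3, -3.4]
finger_gap: 0.242
gripper_force: 107.7
t 9.85 tcp [ 48.62 -29.48  16.98] rotvec [-0.01  0.01 -0.01] shift now-axes [  0.08  -0.   -17.02] end-axes [  0.08   0.   -17.02] F [ 0.12  0.22 -3.91] gap 0.24631953139538762 q [-0.74  0.64  1.69  0.    0.81  1.08]
```

View pics/w4.png

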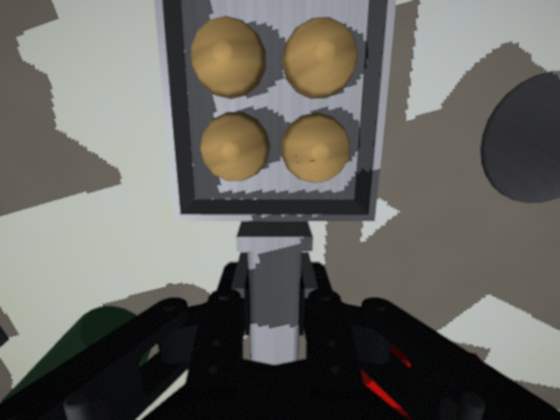

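All four nuts sit still and the scoop is level and held firmly, with its back wall at row 215. I'll keep lifting smoothly.

```bash
python3 -m inch '[{"dx":0,"dy":0,"dz":-0.6,"wx":0,"wy":0,"wz":0},{"dx":0,"dy":0,"dz":-1.2,"wx":0,"wy":0,"wz":0},{"dx":0,"dy":0,"dz":-1.8,"wx":0,"wy":0,"wz":0},{"dx":0,"dy":0,"dz":-2.4,"wx":0,"wy":0,"wz":0},{"dx":0,"dy":0,"dz":-2.6,"wx":0,"wy":0,"wz":0},{"dx":0,"dy":0,"dz":-2.6,"wx":0,"wy":0,"wz":0},{"dx":0,"dy":0,"dz":-2.4,"wx":0,"wy":0,"wz":0},{"dx":0,"dy":0,"dz":-1.8,"wx":0,"wy":0,"wz":0},{"dx":0,"dy":0,"dz":-1.1,"wx":0,"wy":0,"wz":0},{"dx":0,"dy":0,"dz":-0.5,"wx":0,"wy":0,"wz":0}]'; python3 -m inch '[{"dx":0,"dy":0,"dz":0,"wx":0,"wy":0,"wz":-1},{"dx":0,"dy":0,"dz":0,"wx":0,"wy":0,"wz":-2},{"dx":0,"dy":0,"dz":0,"wx":0,"wy":0,"wz":-3},{"dx":0,"dy":0,"dz":0,"wx":0,"wy":0,"wz":-3},{"dx":0,"dy":0,"dz":0,"wx":0,"wy":0,"wz":-2.5},{"dx":0,"dy":0,"dz":0,"wx":0,"wy":0,"wz":-2},{"dx":0,"dy":0,"dz":0,"wx":0,"wy":0,"wz":-1},{"dx":0,"dy":0,"dz":0,"wx":0,"wy":0,"wz":0}]'; python3 go.py .455 .029 .34 0 0
```

```text
t: 11.1
tcp_pos: [0.4863, -0.2948, 0.3407]
tool_rot: [0.992, -0.126, 0.0, 0.0]
force: [-0.6, -0.2, -3.9]
finger_gap: 0.239
gripper_force: 107.7
t: 12.1
tcp_pos: [0.4863, -0.2949, 0.3397]
tool_rot: [1.0, -0.0, -0.0, -0.0]
force: [-0.1, 0.2, -3.3]
finger_gap: 0.235
gripper_force: 107.7
t 12.1 tcp [ 48.63 -29.49  33.97] rotvec [-0.01  0.02 -0.  ] shift now-axes [ -3.13 -32.39  -0.02] end-axes [ -3.13 -32.39  -0.03] F [-0.06  0.17 -3.34] gap 0.2354411212264907 q [-0.74  0.41  1.53 -0.    1.2   0.83]
```

```bash
python3 -m inch '[{"dx":0,"dy":-0.6,"dz":0,"wx":0,"wy":0,"wz":0},{"dx":0,"dy":-1.2,"dz":0,"wx":0,"wy":0,"wz":0},{"dx":0,"dy":-1.8,"dz":0,"wx":0,"wy":0,"wz":0},{"dx":0,"dy":-2.4,"dz":0,"wx":0,"wy":0,"wz":0},{"dx":-0.2,"dy":-2.4,"dz":0,"wx":0,"wy":0,"wz":0},{"dx":-0.3,"dy":-2.4,"dz":0,"wx":0,"wy":0,"wz":0},{"dx":-0.3,"dy":-2.4,"dz":0,"wx":0,"wy":0,"wz":0},{"dx":-0.3,"dy":-2.4,"dz":0,"wx":0,"wy":0,"wz":0},{"dx":-0.3,"dy":-2.4,"dz":0,"wx":0,"wy":0,"wz":0},{"dx":-0.3,"dy":-2.4,"dz":0,"wx":0,"wy":0,"wz":0}]' >/dev/null;  python3 -m inch '[{"dx":-0.3,"dy":-2.4,"dz":0,"wx":0,"wy":0,"wz":0},{"dx":-0.3,"dy":-2.4,"dz":0,"wx":0,"wy":0,"wz":0},{"dx":-0.3,"dy":-2.2,"dz":0,"wx":0,"wy":0,"wz":0},{"dx":-0.3,"dy":-1.8,"dz":0,"wx":0,"wy":0,"wz":0},{"dx":-0.2,"dy":-1.4,"dz":0,"wx":0,"wy":0,"wz":0},{"dx":0,"dy":-1,"dz":0.4,"wx":0,"wy":0,"wz":0},{"dx":0,"dy":-0.6,"dz":0.6,"wx":0,"wy":0,"wz":0},{"dx":0,"dy":-0.2,"dz":0.6,"wx":0,"wy":0,"wz":0},{"dx":0,"dy":0,"dz":0.4,"wx":0,"wy":0,"wz":0},{"dx":0,"dy":0,"dz":0,"wx":0,"wy":0,"wz":0}]'
python3 - <<'E'
from station import eyes; import cv2,numpy as np
b=cv2.cvtColor(eyes.snapshot('side'),cv2.COLOR_RGB2BGR)[130:290,160:370]; c=cv2.cvtColor(eyes.snapshot('top'),cv2.COLOR_RGB2BGR)[100:260,220:380]
cv2.imwrite('pics/s3.png',cv2.resize(np.hstack([b,c]),None,fx=2.1,fy=2.1,interpolation=cv2.INTER_CUBIC))
E
python3 go.py .455 .029 .32 0 0
```

```text
t: 14.6
tcp_pos: [0.4553, 0.0288, 0.3194]
tool_rot: [1.0, -0.0, -0.001, -0.0]
force: [0.7, 0.5, -3.1]
finger_gap: 0.24
gripper_force: 107.8
t 14.7 tcp [45.56  2.88 31.99] rotvec [ 0.   -0.   -0.04] shift now-axes [-0.06 -0.02 -0.01] end-axes [-0.06 -0.02 -0.01] F [ 0.02 -0.07 -2.77] gap 0.23825789409013357 q [-0.18  0.28  1.82 -0.    1.04  1.39]
```

View pics/s3.png

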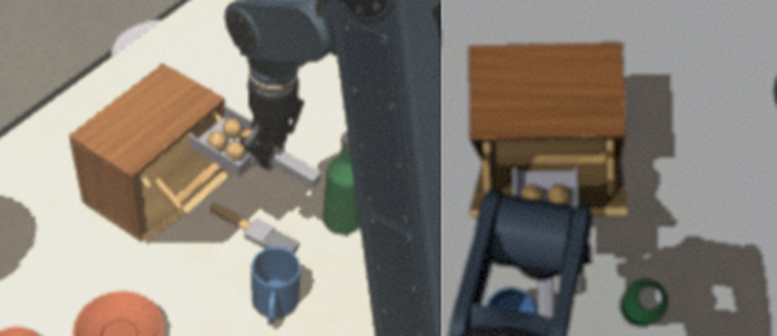

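The nuts are on the scoop, centred over the open hopper mouth. All picture views are now used. I'll work out the tipping rows about the mouth.

```bash
cat > tip.py <<'E'
from h import *
def pose(p,m):
    c,s=np.cos(np.radians(p)),np.sin(np.radians(p)); o=np.array([-.1375,.0875])
    return np.array([m[0]+o[0]*c+o[1]*s, m[1]-o[0]*s+o[1]*c])
ps=[0,2,5,8,12,16,20,24,28,32,36,40,44,47,50,50]
ms=[(.593-.003*min(1,p/24),.2325-.0825*min(1,p/30)) for p in ps]
for k in range(1,len(ps)):
    d=pose(ps[k],ms[k])-pose(ps[k-1],ms[k-1]); c,s=np.cos(np.radians(ps[k-1])),np.sin(np.radians(ps[k-1]))
    print(ps[k]-ps[k-1],'dx %.2f dz %.2f'%(100*(d[0]*c-d[1]*s),-100*(d[0]*s+d[1]*c)), pose(ps[k],ms[k]).round(3))
E
python3 tip.py
```

```text
2 dx 0.29 dz 0.08 [0.458 0.319]
3 dx 0.47 dz 0.12 [0.463 0.318]
3 dx 0.51 dz 0.12 [0.468 0.316]
4 dx 0.75 dz 0.16 [0.475 0.314]
4 dx 0.82 dz 0.15 [0.483 0.311]
4 dx 0.90 dz 0.13 [0.491 0.307]
4 dx 0.97 dz 0.11 [0.5   0.302]
4 dx 1.09 dz 0.07 [0.51  0.297]
4 dx 0.90 dz -0.45 [0.52  0.297]
4 dx 0.64 dz -0.94 [0.53  0.302]
4 dx 0.64 dz -0.94 [0.541 0.305]
4 dx 0.64 dz -0.94 [0.552 0.308]
3 dx 0.48 dz -0.71 [0.56 0.31]
3 dx 0.48 dz -0.71 [0.569 0.312]
0 dx 0.00 dz -0.00 [0.569 0.312]
```

```bash
python3 -m inch '[{"dx":0.3,"dy":0,"dz":0.1,"wx":0,"wy":-2,"wz":0},{"dx":0.5,"dy":0,"dz":0.1,"wx":0,"wy":-3,"wz":0},{"dx":0.5,"dy":0,"dz":0.1,"wx":0,"wy":-3,"wz":0},{"dx":0.75,"dy":0,"dz":0.15,"wx":0,"wy":-4,"wz":0},{"dx":0.8,"dy":0,"dz":0.15,"wx":0,"wy":-4,"wz":0},{"dx":0.9,"dy":0,"dz":0.15,"wx":0,"wy":-4,"wz":0},{"dx":1,"dy":0,"dz":0.1,"wx":0,"wy":-4,"wz":0},{"dx":1.1,"dy":0,"dz":0.1,"wx":0,"wy":-4,"wz":0}]'; python3 go.py .51 .029 .297 0 28
```

```text
t: 15.7
tcp_pos: [0.511, 0.0288, 0.2977]
tool_rot: [0.97, -0.0, -0.242, 0.0]
force: [-0.8, 0.6, 3.2]
finger_gap: 0.237
gripper_force: 108.6
t 15.7 tcp [51.1   2.88 29.77] rotvec [ 0.01 -0.02 -0.04] shift now-axes [-0.06 -0.02  0.11] end-axes [-0.06 -0.02  0.11] F [-0.78  0.55  3.16] gap 0.2372926684285697 q [-0.13  0.55  1.49 -0.06  1.59  1.45]
```

The force of +3 N suggests the scoop underside is just resting on the lip. I'll raise it 12 mm while continuing to tip.

```bash
python3 -m inch '[{"dx":-0.6,"dy":0,"dz":-1.1,"wx":0,"wy":0,"wz":0},{"dx":0.9,"dy":0,"dz":-0.5,"wx":0,"wy":-4,"wz":0},{"dx":0.65,"dy":0,"dz":-0.95,"wx":0,"wy":-4,"wz":0},{"dx":0.65,"dy":0,"dz":-0.95,"wx":0,"wy":-4,"wz":0},{"dx":0.65,"dy":0,"dz":-0.95,"wx":0,"wy":-4,"wz":0},{"dx":0.5,"dy":0,"dz":-0.7,"wx":0,"wy":-3,"wz":0},{"dx":0.5,"dy":0,"dz":-0.7,"wx":0,"wy":-3,"wz":0},{"dx":0,"dy":0,"dz":0,"wx":0,"wy":0,"wz":0},{"dx":0,"dy":0,"dz":0,"wx":0,"wy":0,"wz":0},{"dx":0,"dy":0,"dz":0,"wx":0,"wy":0,"wz":0}]'; python3 go.py .569 .029 .324 0 50; python3 w.py w5
python3 - <<'E'
import cv2,numpy as np
# nut-coloured blobs in wrist pictures
for n in ('w4','w5'):
    im=cv2.imread(f'pics/{n}.png'); h=cv2.cvtColor(im,cv2.COLOR_BGR2HSV)
    m=cv2.inRange(h,(10,90,60),(25,255,255)); k,l,st,c=cv2.connectedComponentsWithStats(m)
    print(n,[(st[i].tolist(),c[i].round().tolist()) for i in range(1,k) if st[i,4]>150])
E
```

```text
t: 16.95
tcp_pos: [0.5691, 0.0291, 0.3247]
tool_rot: [0.907, -0.0, -0.422, -0.0]
force: [-0.9, -0.4, -3.0]
finger_gap: 0.239
gripper_force: 108.1
t 16.95 tcp [56.91  2.91 32.47] rotvec [-0.   -0.09 -0.01] shift now-axes [0.04 0.01 0.06] end-axes [0.04 0.01 0.06] F [-0.85 -0.41 -3.05] gap 0.23865794933903262 q [-0.11  0.75  1.16 -0.1   2.1   1.45]
w4 [([191, 17, 74, 81, 4533], [227.0, 57.0]), ([282, 18, 75, 80, 4568], [319.0, 57.0]), ([200, 113, 69, 67, 3509], [234.0, 147.0]), ([281, 114, 69, 68, 3581], [315.0, 147.0])]
w5 [([58, 0, 103, 89, 8283], [110.0, 44.0]), ([389, 0, 107, 89, 8634], [442.0, 43.0]), ([0, 211, 42, 185, 2360], [13.0, 286.0]), ([329, 227, 159, 112, 4015], [403.0, 249.0])]
```

Run:
```python
import cv2,numpy as np
for n in ('w4','w5'):
    im=cv2.imread(f'pics/{n}.png')[0:220,150:400]; h=cv2.cvtColor(im,cv2.COLOR_BGR2HSV)
    g=cv2.resize(h,(25,11),interpolation=cv2.INTER_AREA); print(n)
    for r in range(11): print(' '.join('%3d'%x for x in g[r,:,1]))
    print('V')
    for r in range(11): print(' '.join('%3d'%x for x in g[r,:,2]))
```

```text
w4
 12  18  20  19  18  18  21  31  21  17  17  18  17  17  17  17  23  26  18  17  17  17  18  17  18
 11  18  20  19  42 103 124 125 124 105  57  18  18  17  65 108 125 125 119  88  28  17  17  18  22
 10  17  19  19 107 125 124 124 125 125 125  54  19  77 124 124 124 124 125 125  84  18  17  17  25
  7  16  19  19  76 124 124 124 124 125 125  58  18  78 125 124 124 124 124 124  57  19  18  16  29
  7  14  20  19  19  52  90 106 108  94  56  17  17  18  63  99 112 107  87  44  17  18  18  16  31
  8  12  19  19  18  18  24  46  54  49  23  17  17  17  18  37  50  42  23  17  17  18  18  20  31
 10  11  17  19  18  66 122 124 124 124 121  61  18  56 114 124 124 124 118  63  18  18  17  22  31
  9  10  16  19  17 111 124 124 124 125 125 109  16 105 124 124 124 124 125 116  17  18  16  24  31
 10   9  15  19  19  38  95 118 124 118  91  37  17  35  95 122 124 123  98  39  18  20  16  28  30
  9   8  12  19  19  18  18  17  19  17  17  17  17  17  17  19  27  20  17  17  20  22  17  30  30
 12  14  12  18  19  19  19  20  19  19  19  18  20  20  19  21  19  20  19  19  20  21  13   8  
[... 2609 characters left out ...]

221 160  60  67  88  90  90  90 135 159 160 159 158 159 148  93  90  89  89  88  86  55  45  83  90
239 185  70  63  87  89  89  89 124 157 158 158 156 158 147  91  89  88  88  87  85  49  50  83  81
238 201  87  60  86  88  88  88 110 128 126 125 124 125 113  87  88  87  86  86  82  51  58  86  89
240 219 104  59  83  87  87  87  87  87  87  87  87  87  85  86  86  86  86  85  76  75  96 109 124
241 235 123  59  78  86  87  87  87  86  87  87  86  87  84  85  86  86  85  85  69  48  83 218 172
241 241 152  59  74  85  85  85  85  84  84  85  85  85  83  83  84  85  84  83  63  45  95 172 180
242 242 183  91  87  86  85  85  85  74  65  65  64  64  64  64  65  65  65  65  64  61 134 198 223
```

The scoop is empty: the wrist picture shows no nut-coloured pixels on its floor. I'll lift it out, level it and carry it back to its spot.

```bash
python3 -m inch '[{"dx":-1.5,"dy":0,"dz":-1.3,"wx":0,"wy":0,"wz":0},{"dx":-2,"dy":0,"dz":-1.7,"wx":0,"wy":0,"wz":0},{"dx":-1.5,"dy":0,"dz":-1.3,"wx":0,"wy":0,"wz":0},{"dx":0,"dy":0,"dz":0,"wx":0,"wy":7,"wz":0},{"dx":0,"dy":0,"dz":0,"wx":0,"wy":10,"wz":0},{"dx":0,"dy":0,"dz":0,"wx":0,"wy":10,"wz":0},{"dx":0,"dy":0,"dz":0,"wx":0,"wy":10,"wz":0},{"dx":0,"dy":0,"dz":0,"wx":0,"wy":8,"wz":0},{"dx":0,"dy":0,"dz":0,"wx":0,"wy":5,"wz":0},{"dx":0,"dy":0,"dz":0,"wx":0,"wy":0,"wz":0}]'; python3 go.py .486 -.295 .36 -14.5 0
python3 - <<'E'
from h import *; from station import eyes
t=cv2.cvtColor(eyes.snapshot('top'),cv2.COLOR_RGB2BGR); cv2.imwrite('pics/t6.png',t); s=cv2.cvtColor(eyes.snapshot('side'),cv2.COLOR_RGB2BGR); cv2.imwrite('pics/s6.png',s)
E
```

```text
t: 18.25
tcp_pos: [0.5686, 0.0293, 0.3916]
tool_rot: [1.0, 0.0, -0.001, 0.0]
force: [0.7, -0.1, -1.7]
finger_gap: 0.241
gripper_force: 107.9
t 18.25 tcp [56.86  2.93 39.16] rotvec [ 0.02  0.07 14.5 ] shift now-axes [-8.25 32.43  3.18] end-axes [ 0.13 33.47  3.16] F [ 0.71 -0.11 -1.71] gap 0.24132389832451398 q [-0.14  0.36  1.46 -0.    1.32  1.43]
```

```bash
python3 -m inch '[{"dx":0,"dy":1,"dz":0,"wx":0,"wy":0,"wz":2},{"dx":-1,"dy":3,"dz":0,"wx":0,"wy":0,"wz":0},{"dx":-1,"dy":4,"dz":0,"wx":0,"wy":0,"wz":0},{"dx":-1,"dy":4,"dz":0,"wx":0,"wy":0,"wz":0},{"dx":-1,"dy":4,"dz":0,"wx":0,"wy":0,"wz":0},{"dx":-1,"dy":4,"dz":0,"wx":0,"wy":0,"wz":3},{"dx":0,"dy":4,"dz":0,"wx":0,"wy":0,"wz":4},{"dx":0,"dy":3,"dz":0,"wx":0,"wy":0,"wz":3.5},{"dx":0,"dy":2,"dz":0,"wx":0,"wy":0,"wz":2},{"dx":0,"dy":1,"dz":0,"wx":0,"wy":0,"wz":0}]'; python3 go.py .486 -.295 .091 -14.5 0
```

```text
t: 19.6
tcp_pos: [0.4984, -0.2689, 0.3895]
tool_rot: [0.992, -0.127, -0.0, -0.0]
force: [0.1, -0.1, -2.1]
finger_gap: 0.238
gripper_force: 108.0
t 19.6 tcp [ 49.84 -26.89  38.95] rotvec [-0.03  0.06 -0.07] shift now-axes [-0.51  2.86 29.85] end-axes [-0.55  2.84 29.85] F [ 0.08 -0.15 -2.08] gap 0.23824410378404412 q [-0.69  0.36  1.47  0.    1.31  1.13]
```

```bash
python3 -m inch '[{"dx":-0.3,"dy":1.4,"dz":2,"wx":0,"wy":0,"wz":0},{"dx":-0.2,"dy":1.4,"dz":4,"wx":0,"wy":0,"wz":0},{"dx":0,"dy":0,"dz":4.5,"wx":0,"wy":0,"wz":0},{"dx":0,"dy":0,"dz":4.5,"wx":0,"wy":0,"wz":0},{"dx":0,"dy":0,"dz":4.5,"wx":0,"wy":0,"wz":0},{"dx":0,"dy":0,"dz":4,"wx":0,"wy":0,"wz":0},{"dx":0,"dy":0,"dz":2.5,"wx":0,"wy":0,"wz":0},{"dx":0,"dy":0,"dz":1.5,"wx":0,"wy":0,"wz":0},{"dx":0,"dy":0,"dz":0.8,"wx":0,"wy":0,"wz":0},{"dx":0,"dy":0,"dz":0,"wx":0,"wy":0,"wz":0}]'; python3 -m inch '[{"dx":0,"dy":0,"dz":0.3,"wx":0,"wy":0,"wz":0},{"dx":0,"dy":0,"dz":0.3,"wx":0,"wy":0,"wz":0},{"dx":0,"dy":0,"dz":0.3,"wx":0,"wy":0,"wz":0},{"dx":0,"dy":0,"dz":0,"wx":0,"wy":0,"wz":0},{"dx":0,"dy":0,"dz":0,"wx":0,"wy":0,"wz":0}]'; python3 go.py .486 -.295 .091 -14.5 0
```

```text
t: 20.85
tcp_pos: [0.4871, -0.2936, 0.1071]
tool_rot: [0.992, -0.126, 0.0, 0.0]
force: [-0.0, 0.4, -2.7]
finger_gap: 0.243
gripper_force: 108.0
t: 21.48
tcp_pos: [0.4868, -0.2936, 0.0979]
tool_rot: [0.992, -0.126, 0.0, -0.0]
force: [-0.1, -0.4, -2.7]
finger_gap: 0.242
gripper_force: 108.0
t 21.48 tcp [ 48.68 -29.36   9.79] rotvec [-0.   -0.   -0.01] shift now-axes [-0.04  0.16  0.69] end-axes [-0.04  0.16  0.69] F [-0.09 -0.41 -2.75] gap 0.24247608678244414 q [-0.74  0.76  1.72  0.    0.67  1.08]
```

```bash
python3 -m inch '[{"dx":0,"dy":0,"dz":0.2,"wx":0,"wy":0,"wz":0},{"dx":0,"dy":0,"dz":0.2,"wx":0,"wy":0,"wz":0},{"dx":0,"dy":0,"dz":0,"wx":0,"wy":0,"wz":0},{"dx":0,"dy":0,"dz":0,"wx":0,"wy":0,"wz":0}]';python3 -m inch '[{"dx":0,"dy":0,"dz":0.2,"wx":0,"wy":0,"wz":0},{"dx":0,"dy":0,"dz":0.1,"wx":0,"wy":0,"wz":0},{"dx":0,"dy":0,"dz":0,"wx":0,"wy":0,"wz":0},{"dx":0,"dy":0,"dz":0,"wx":0,"wy":0,"wz":0}]'; python3 go.py .486 -.295 .091 -14.5 0
```

```text
t: 21.98
tcp_pos: [0.4868, -0.2935, 0.0938]
tool_rot: [0.992, -0.126, -0.0, -0.0]
force: [-0.2, -0.6, -2.0]
finger_gap: 0.243
gripper_force: 108.0
t: 22.48
tcp_pos: [0.4868, -0.2935, 0.0909]
tool_rot: [0.992, -0.126, -0.0, -0.0]
force: [-0.1, 0.0, -2.5]
finger_gap: 0.241
gripper_force: 108.0
t 22.48 tcp [ 48.68 -29.35   9.09] rotvec [-0.    0.   -0.01] shift now-axes [-0.04  0.16 -0.01] end-axes [-0.04  0.16 -0.01] F [-0.14  0.   -2.51] gap 0.24108835487654345 q [-0.74  0.77  1.72 -0.    0.65  1.08]
```

```bash
python3 -m inch '[{"dx":0,"dy":0,"dz":0.1,"wx":0,"wy":0,"wz":0},{"dx":0,"dy":0,"dz":0,"wx":0,"wy":0,"wz":0},{"dx":0,"dy":0,"dz":0,"wx":0,"wy":0,"wz":0}]';python3 -m inch '[{"dx":0,"dy":0,"dz":0.1,"wx":0,"wy":0,"wz":0},{"dx":0,"dy":0,"dz":0,"wx":0,"wy":0,"wz":0},{"dx":0,"dy":0,"dz":0,"wx":0,"wy":0,"wz":0}]'
```

```text
t: 22.85
tcp_pos: [0.4868, -0.2936, 0.0905]
tool_rot: [0.992, -0.126, 0.0, 0.0]
force: [-1.8, 1.2, 3.9]
finger_gap: 0.243
gripper_force: 108.9
t: 23.22
tcp_pos: [0.4867, -0.2935, 0.0903]
tool_rot: [0.992, -0.126, 0.0, 0.0]
force: [-3.7, 2.8, 11.3]
finger_gap: 0.243
gripper_force: 110.3
```

```bash
python3 -m inch '[{"dx":0,"dy":0,"dz":-0.1,"wx":0,"wy":0,"wz":0},{"dx":0,"dy":0,"dz":0,"wx":0,"wy":0,"wz":0}]' 0 20 >/dev/null; python3 -m inch '[{"dx":0,"dy":0,"dz":0,"wx":0,"wy":0,"wz":0},{"dx":0,"dy":0,"dz":0,"wx":0,"wy":0,"wz":0},{"dx":0,"dy":0,"dz":0,"wx":0,"wy":0,"wz":0},{"dx":0,"dy":0,"dz":0,"wx":0,"wy":0,"wz":0},{"dx":0,"dy":0,"dz":0,"wx":0,"wy":0,"wz":0},{"dx":0,"dy":0,"dz":0,"wx":0,"wy":0,"wz":0},{"dx":0,"dy":0,"dz":0,"wx":0,"wy":0,"wz":0}]' 1; python3 -m inch '[{"dx":0,"dy":0,"dz":-1,"wx":0,"wy":0,"wz":0},{"dx":0,"dy":0,"dz":-2,"wx":0,"wy":0,"wz":0},{"dx":0,"dy":0,"dz":-4,"wx":0,"wy":0,"wz":0},{"dx":0,"dy":0,"dz":-5,"wx":0,"wy":0,"wz":0},{"dx":0,"dy":0,"dz":-5,"wx":0,"wy":0,"wz":0},{"dx":0,"dy":0,"dz":-5,"wx":0,"wy":0,"wz":0},{"dx":0,"dy":0,"dz":-3,"wx":0,"wy":0,"wz":0},{"dx":0,"dy":0,"dz":0,"wx":0,"wy":0,"wz":0}]'; python3 w.py w7
python3 - <<'E'
import cv2,numpy as np
from h import *; import pickle; p=pickle.load(open('w7.pkl','rb'))
# predicted scoop corners for a flat scoop there, and the light edges nearby
g=np.array([.4868,-.2935]); y=np.radians(-14.5); u=np.array([np.cos(y),np.sin(y)]); v=np.array([-u[1],u[0]])
print(proj(p,[[*(g+u*a+v*b),z] for a,b,z in ((-.085,0,.049),(.1375,.045,.033),(.1375,-.045,.033),(.0325,.045,.033),(.0325,-.045,.033))]).round())
h=cv2.cvtColor(cv2.imread('pics/w7.png'),cv2.COLOR_BGR2HSV); m=cv2.inRange(h,(105,12,20),(135,60,175)); k,l,st,c=cv2.connectedComponentsWithStats(m); print([s.tolist() for s in st[1:] if s[4]>400])
E
python3 go.py .44 .029 .34 0 0
```

```text
t: 24.35
tcp_pos: [0.4868, -0.2936, 0.0899]
tool_rot: [0.992, -0.126, 0.0, 0.0]
force: [1.1, 0.0, 0.6]
finger_gap: 1.001
gripper_force: 0.0
t: 25.35
tcp_pos: [0.4876, -0.2941, 0.3434]
tool_rot: [0.992, -0.126, 0.003, 0.002]
force: [0.2, 0.1, -1.2]
finger_gap: 0.999
gripper_force: 0.0
[[273. 248.]
 [233.  61.]
 [313.  61.]
 [236. 154.]
 [310. 154.]]
[[234, 64, 78, 185, 8074], [397, 93, 98, 76, 4135], [43, 205, 55, 65, 1251]]
t 25.4 tcp [ 48.68 -29.35  34.12] rotvec [  0.09  -0.13 -14.51] shift now-axes [-12.61 -30.05   0.05] end-axes [ -4.68 -32.25   0.12] F [-0.35 -0.33 -0.21] gap 1.0024705968044674 q [-0.74  0.41  1.53 -0.    1.2   1.08]
```

The scoop lies flat where predicted: its segmented outline is 234-312 × 64-249, matching the projected corners. Next I'll shut the bin by pushing the lip from the front.

```bash
python3 -m inch '[{"dx":0,"dy":0,"dz":0,"wx":0,"wy":0,"wz":-7},{"dx":0,"dy":0,"dz":0,"wx":0,"wy":0,"wz":-7.5},{"dx":-0.7,"dy":-4.6,"dz":0,"wx":0,"wy":0,"wz":0},{"dx":-0.7,"dy":-4.6,"dz":0,"wx":0,"wy":0,"wz":0},{"dx":-0.7,"dy":-4.6,"dz":0,"wx":0,"wy":0,"wz":0},{"dx":-0.7,"dy":-4.6,"dz":0,"wx":0,"wy":0,"wz":0},{"dx":-0.7,"dy":-4.6,"dz":0,"wx":0,"wy":0,"wz":0},{"dx":-0.7,"dy":-4.6,"dz":0,"wx":0,"wy":0,"wz":0},{"dx":-0.6,"dy":-4.6,"dz":0,"wx":0,"wy":0,"wz":0},{"dx":0,"dy":0,"dz":0,"wx":0,"wy":0,"wz":0}]' 0 20; python3 go.py .45 .029 .238 0 0
```

```text
t: 26.65
tcp_pos: [0.4367, 0.0311, 0.3382]
tool_rot: [1.0, 0.002, -0.002, -0.001]
force: [-0.3, 0.8, -0.4]
finger_gap: -0.001
gripper_force: 0.0
t 26.65 tcp [43.67  3.11 33.82] rotvec [-0.08  0.29  0.26] shift now-axes [ 1.38  0.24 10.02] end-axes [ 1.33  0.21 10.02] F [-0.29  0.77 -0.45] gap -0.001274162882647279 q [-0.19  0.23  1.83  0.    1.09  1.38]
```

```bash
python3 -m inch '[{"dx":0,"dy":0.2,"dz":3,"wx":0,"wy":0,"wz":0.2},{"dx":0,"dy":0,"dz":4,"wx":0,"wy":0,"wz":0},{"dx":0,"dy":0,"dz":3,"wx":0,"wy":0,"wz":0},{"dx":2,"dy":0,"dz":0,"wx":0,"wy":0,"wz":0},{"dx":3,"dy":0,"dz":0,"wx":0,"wy":0,"wz":0},{"dx":2,"dy":0,"dz":0,"wx":0,"wy":0,"wz":0},{"dx":1,"dy":0,"dz":0,"wx":0,"wy":0,"wz":0},{"dx":1,"dy":0,"dz":0,"wx":0,"wy":0,"wz":0},{"dx":1,"dy":0,"dz":0,"wx":0,"wy":0,"wz":0}]'; python3 -m inch '[{"dx":1,"dy":0,"dz":0,"wx":0,"wy":0,"wz":0},{"dx":1,"dy":0,"dz":0,"wx":0,"wy":0,"wz":0},{"dx":1,"dy":0,"dz":0,"wx":0,"wy":0,"wz":0},{"dx":1,"dy":0,"dz":0,"wx":0,"wy":0,"wz":0},{"dx":1,"dy":0,"dz":0,"wx":0,"wy":0,"wz":0},{"dx":1,"dy":0,"dz":0,"wx":0,"wy":0,"wz":0},{"dx":1,"dy":0,"dz":0,"wx":0,"wy":0,"wz":0},{"dx":0,"dy":0,"dz":0,"wx":0,"wy":0,"wz":0}]'; python3 go.py .629 .029 .238 0 0
```

```text
t: 27.78
tcp_pos: [0.5313, 0.0263, 0.2385]
tool_rot: [1.0, -0.002, -0.01, -0.001]
force: [-13.1, 0.2, 11.4]
finger_gap: 0.001
gripper_force: 6.7
t: 28.78
tcp_pos: [0.6116, 0.0254, 0.2446]
tool_rot: [1.0, -0.002, 0.005, 0.001]
force: [-0.7, 1.2, 17.7]
finger_gap: -0.002
gripper_force: 0.0
t 28.77 tcp [61.16  2.54 24.46] rotvec [ 0.06 -0.59 -0.21] shift now-axes [ 1.73 -0.36  0.67] end-axes [ 1.74 -0.36  0.66] F [-0.74  1.24 17.73] gap -0.002463029269289768 q [-0.14  0.58  1.53  0.    1.02  1.43]
```

```bash
cat > ang.py <<'E'
from h import *; from station import eyes, sense
F=sense()['force']; print('F',F.round(1))
ims={n:cv2.cvtColor(eyes.snapshot(n),cv2.COLOR_RGB2HSV).astype(float) for n in ('side','top')}
def lip(phi,ys): c,s=np.cos(phi),np.sin(phi); return [[.652-.2*s-.006*c,y,.016+.2*c-.006*s] for y in ys]
for n in ims:
    p=eyes.camera_params(n)
    for lab,ys in (('L',np.linspace(.11,.145,25)),('R',np.linspace(-.087,-.05,25))):
        r=[]
        for phi in np.arange(0,.68,.04):
            uv=proj(p,lip(phi,ys)).astype(np.float32); v=[cv2.remap(ims[n][:,:,c].astype(np.float32),uv[:,:1],uv[:,1:],1).mean() for c in (1,2)]
            r.append('%.2f:%d/%d'%(phi,*v))
        print(n,lab,' '.join(r))
E
python3 ang.py
```

```text
F [-0.7  1.2 17.7]
side L 0.00:135/164 0.04:123/168 0.08:99/219 0.12:96/153 0.16:96/90 0.20:95/90 0.24:95/92 0.28:95/85 0.32:94/87 0.36:103/86 0.40:98/81 0.44:97/92 0.48:101/82 0.52:92/90 0.56:53/113 0.60:41/126 0.64:31/192
side R 0.00:24/109 0.04:27/108 0.08:63/85 0.12:84/93 0.16:70/124 0.20:46/164 0.24:26/204 0.28:18/225 0.32:18/226 0.36:19/226 0.40:18/226 0.44:18/226 0.48:20/223 0.52:33/157 0.56:41/124 0.60:40/123 0.64:40/123
top L 0.00:86/74 0.04:66/73 0.08:81/83 0.12:70/61 0.16:61/64 0.20:67/69 0.24:69/73 0.28:73/71 0.32:73/70 0.36:56/60 0.40:47/57 0.44:63/45 0.48:75/47 0.52:78/46 0.56:77/43 0.60:76/42 0.64:76/43
top R 0.00:144/59 0.04:117/66 0.08:118/91 0.12:119/52 0.16:112/51 0.20:101/59 0.24:35/86 0.28:31/89 0.32:31/91 0.36:29/90 0.40:9/130 0.44:3/163 0.48:3/163 0.52:4/164 0.56:4/163 0.60:5/163 0.64:6/163
```

The lip's bright edge is at about 0.08 rad, so the bin is closing properly and the upward force is only friction from the rising lip. I'll finish the push.

```bash
python3 -m inch '[{"dx":0.6,"dy":0,"dz":-0.6,"wx":0,"wy":0,"wz":0},{"dx":0.6,"dy":0,"dz":0,"wx":0,"wy":0,"wz":0},{"dx":0.4,"dy":0,"dz":0,"wx":0,"wy":0,"wz":0},{"dx":0.2,"dy":0,"dz":0,"wx":0,"wy":0,"wz":0},{"dx":0.2,"dy":0,"dz":0,"wx":0,"wy":0,"wz":0},{"dx":0,"dy":0,"dz":0,"wx":0,"wy":0,"wz":0}]'; python3 ang.py | cut -c1-90
```

```text
t: 29.62
tcp_pos: [0.63, 0.0257, 0.2466]
tool_rot: [1.0, -0.002, 0.001, 0.0]
force: [-1.7, 0.1, 5.5]
finger_gap: 0.001
gripper_force: 0.0
F [-1.7  0.1  5.5]
side L 0.00:102/215 0.04:98/128 0.08:97/95 0.12:98/95 0.16:99/101 0.20:98/97 0.24:97/93 0.
side R 0.00:78/89 0.04:88/105 0.08:70/128 0.12:51/158 0.16:31/193 0.20:20/220 0.24:18/226 
top L 0.00:77/75 0.04:79/53 0.08:67/64 0.12:67/77 0.16:71/74 0.20:71/72 0.24:60/63 0.28:45
top R 0.00:116/87 0.04:112/51 0.08:114/51 0.12:117/55 0.16:116/58 0.20:99/61 0.24:31/86 0.
```

Nearly shut. I'll push until it is felt against the stop.

```bash
python3 -m inch '[{"dx":0.2,"dy":0,"dz":0,"wx":0,"wy":0,"wz":0},{"dx":0.2,"dy":0,"dz":0,"wx":0,"wy":0,"wz":0},{"dx":0,"dy":0,"dz":0,"wx":0,"wy":0,"wz":0}]'; python3 -m inch '[{"dx":0.1,"dy":0,"dz":0,"wx":0,"wy":0,"wz":0},{"dx":0,"dy":0,"dz":0,"wx":0,"wy":0,"wz":0}]'
```

```text
t: 30.1
tcp_pos: [0.6307, 0.0257, 0.2466]
tool_rot: [1.0, -0.002, -0.003, 0.0]
force: [-9.7, 0.7, 12.3]
finger_gap: 0.002
gripper_force: 0.0
t: 30.35
tcp_pos: [0.6308, 0.0257, 0.2466]
tool_rot: [1.0, -0.002, -0.005, 0.0]
force: [-12.8, -0.5, 13.8]
finger_gap: -0.001
gripper_force: 0.0
```

It is against the stop. I'll back off without dragging the lip, rise clear, check the angle and the scene, and count the nuts on the ledge by colour.

```bash
python3 -m inch '[{"dx":-1,"dy":0,"dz":0,"wx":0,"wy":0,"wz":0},{"dx":-3,"dy":0,"dz":0,"wx":0,"wy":0,"wz":0},{"dx":-4,"dy":0,"dz":0,"wx":0,"wy":0,"wz":0},{"dx":0,"dy":0,"dz":-4,"wx":0,"wy":0,"wz":0},{"dx":0,"dy":0,"dz":-5,"wx":0,"wy":0,"wz":0},{"dx":0,"dy":0,"dz":-5,"wx":0,"wy":0,"wz":0},{"dx":0,"dy":0,"dz":0,"wx":0,"wy":0,"wz":0},{"dx":0,"dy":0,"dz":0,"wx":0,"wy":0,"wz":0}]'; python3 ang.py | cut -c1-70
python3 - <<'E'
from h import *; from station import eyes
a=cv2.imread('pics/top0.png'); b=cv2.cvtColor(eyes.snapshot('top'),cv2.COLOR_RGB2BGR)
for n,im in (('before',a),('now',b)):
    h=cv2.cvtColor(im,cv2.COLOR_BGR2HSV)
    m=cv2.inRange(h,(8,80,60),(28,255,255)); k,l,st,c=cv2.connectedComponentsWithStats(m); print(n,[s.tolist() for s in st[1:] if s[4]>15 and s[1]>80])
E
```

```text
t: 31.35
tcp_pos: [0.5536, 0.026, 0.3849]
tool_rot: [1.0, -0.002, -0.001, -0.0]
force: [0.1, 1.3, -0.4]
finger_gap: -0.002
gripper_force: 0.0
F [ 0.1  1.3 -0.4]
side L 0.00:97/222 0.04:97/135 0.08:96/103 0.12:95/103 0.16:98/107 0.2
side R 0.00:51/77 0.04:37/60 0.08:24/86 0.12:19/129 0.16:21/183 0.20:1
top L 0.00:77/57 0.04:78/53 0.08:81/49 0.12:92/46 0.16:81/42 0.20:90/4
top R 0.00:96/139 0.04:115/57 0.08:115/52 0.12:121/68 0.16:119/68 0.20
before [[233, 121, 75, 53, 3773], [513, 161, 47, 99, 4023], [142, 168, 26, 25, 485], [172, 188, 41, 40, 1237], [276, 191, 6, 22, 100], [361, 190, 8, 8, 47], [371, 193, 9, 7, 45], [359, 200, 9, 8, 45], [369, 203, 9, 7, 47], [13, 221, 3, 8, 17], [8, 230, 8, 12, 25], [0, 243, 8, 7, 17], [9, 273, 19, 32, 70], [13, 315, 8, 8, 16], [4, 359, 9, 27, 54]]
now [[234, 121, 74, 47, 2086], [512, 161, 48, 99, 4144], [142, 168, 26, 25, 511], [290, 172, 12, 7, 56], [172, 188, 41, 40, 1252], [0, 202, 17, 24, 74], [9, 227, 8, 13, 38], [0, 240, 10, 10, 30], [0, 271, 28, 53, 192], [0, 347, 13, 46, 151]]
```

The bin is shut: the bright lip edge is at 0.00 rad in both views. There are no nuts on the ledge or the scoop, and the saucers haven't moved. Handing in.

```bash
python3 -c "
from station import workorder; print(workorder.sign_off())"
```

```text
the job is handed in; nothing more can be done
None
```

I tipped all four walnuts off the scoop into the bin, laid the empty scoop flat on the ledge where it started, and pushed the bin fully shut, handing in at about 31 s of 72. I didn't see the walnuts inside the bin: the cameras only showed the scoop empty and no walnuts on the ledge. The hand-in gave no verdict.

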